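# Pack the tea box and the tin beside the coffee in the tray carton

## Robot

A 7-joint arm with a two-finger parallel gripper is mounted at the origin on the work surface. World frame = base frame: x ahead of the robot, y to its left, z up, the work surface at z = 0. Lengths are in m, angles in rad, forces in N, time in s.
With the tool pointing down it reaches from about 0.4 to 0.85 m from the base axis. Payload 10.4 kg.
Tool frame: the origin (TCP) lies midway between the tips of the shut fingers; the grasp point (between the pads) lies 19 mm behind it; x points along the fingers, y is the direction in which the jaws open and shut, and the axes are right-handed (so a half turn about x gives the same grasp; the last joint's range is limited). The gripper opens to 87 mm and grips with 3 to 60 N. Pads are 19 mm wide; open, the fingers measure 117 mm over their backs; the gripper's body (75 mm by 190 mm) begins 51 mm behind the grasp point.
Start: joints at [-1.22, 0.332, -0.065, 1.46, 0.022, 1.35, -0.088], TCP at [0.228, 0.582, 0.223] pointing down, gripper open.
Joint ranges: [-2.6, 2.6], [-0.5, 2.12], [-1.47, 1.34], [0.16, 2.42], [-1.27, 4.41], [0.06, 2.06], [-2.6, 2.6]. Speed limits (rad/s): [2.22, 2.22, 2.79, 2.79, 3.14, 3.14, 3.14].

## Interface

Orientations are given as [roll, pitch, yaw] about the fixed x, y, z axes, in that order (R = Rz(yaw) Ry(pitch) Rx(roll)).
In Python, from bench import bot gives the robot as it stands.
- The arm moves only by the tool play_rows, never from a script. Its argument "increments" is a list of rows, each a list of 3 entries, a list of its own where there are three numbers: the gripper command: -1 is fully open, 1 is shut, values between are in proportion, then the shift along the tool's x, y, z in cm, then the turn, a rotation vector about the tool's x, y, z in rad. A call has 1 to 5 rows; each row shifts and turns the commanded pose from where the row before left it, along the tool's axes as they then stand; what a row does not reach is not made up. A row lasts 1/12 s, in which the tool goes at most 41.7 mm and 7.16 degrees, less where a joint would pass 70% of its speed; a pose out of reach is approached as far as the arm can. A call with a gripper value outside its range is refused whole. The fingers move at their own pace and stop on an object; the grip force is fixed at half the most. Time passes only in rows, so rows that do not move let the fingers close. It gives the time, the measured TCP pose, the force and the opening at its end, in the units of the state.
- bot.read_state(): the state, without advancing time (a new reading comes with each control period).
- bot.read_camera(name): name is "scene" or "top" or "wrist"; returns the picture (420x560x3 uint8, red, green, blue); there is no depth.
- bot.calibration(name): a dict with "fovy" (degrees; the focal length in pixels is half the picture's height over the tangent of half this angle, whatever the lens; pixels are square), "cx", "cy" (the principal point, pixels), "D" ([k1, k2, p1, p2, k3] as OpenCV has them; the pictures are not rectified), "origin" and "orientation" of the camera in the world; the wrist camera has in their place "mount" (4x4, takes a point from camera to tool coordinates, whose origin is the TCP and whose axes are the tool frame's). Camera axes: x right, y up, looking along -z (the intrinsics and any distortion apply to the point x, -y, -z); pixel columns grow to the right and rows downward; lengths in m; the calibration is good to about 2 mm. A picture is of the moment at which its call begins: read the wrist's pose just before it. calibration takes no time and is no camera call.
- bot.finish_job(): hands the job in, once; it reports no verdict.
The state is a dict: "clock": time; "joint_pos": joint angles; "qd": joint speeds; "joint_torque": joint torques, N m; "tool_pos": TCP position; "ee_rot": TCP orientation; "ft_force": force on the tool from outside, world axes, zero at the start; "wrist_torque": the same for the moment, N m; "width": opening from 0.0 (shut) to 1.0 (fully open).
Only numpy, scipy, OpenCV 4.12 (cv2) and the standard library are available. Lean on these libraries where they do the work, as an engineer would, in place of code of your own. Each camera call takes 0.05 s, during which the arm holds its last target.

## Task

On the kitchen counter, stand the green tea box and the yellow tin upright in the shallow cardboard carton, beside the blue coffee box already packed there, so that both stand flat on the carton's floor at the same time. They only fit one behind the other along the carton, so leave room for the second. Leave the red tea box where it stands.

Things in the scene. Friction and masses are not known exactly. Their poses are not given: they have to be found in the camera images.
- carton: shallow brown cardboard tray carton, fixed: 93 (its x) by 268 mm (its y), walls 4 mm, floor 4 mm thick; long sides 20 mm high, the two ends 42 mm. Origin: centre of its underside; z up. A blue coffee box (75 in x, 50 in y, top 69 mm above the counter) is wedged immovably in the -y end. Free floor: y from -79 mm (blue box) to +130 mm (end wall), x from -42.5 to +42.5 mm (inside the long walls)
- green_tea_centre (a point): green tea box to be packed, a closed rigid box standing upright: 50 mm (its x) by 110 mm (its y) by 70 mm high (z), about 0.16 kg, cream band round it and cream patch on top. The point is its centre, half-way up. Best taken from above across the 50 mm width, about 20 mm below its top. It must lie with its 110 mm side along the carton's y to fit
- yellow_tin_centre (a point): square yellow tin to be packed, standing upright: 55 mm by 55 mm by 70 mm high, closed, about 0.2 kg, a dark seam round it and a brass disc on its top. The point is its centre, half-way up (35 mm above what it stands on); its x and y are square to its sides. Best taken from above, about 20 mm below its top
- red_tea_centre (a point): red tea box, not to be packed, otherwise just like the green one: a closed rigid box standing upright: 50 mm (its x) by 110 mm (its y) by 70 mm high (z), about 0.16 kg, cream band round it and cream patch on top. The point is its centre, half-way up. Best taken from above across the 50 mm width, about 20 mm below its top
Not all that is in view belongs to the job. Of the things that look like the part that bears yellow_tin_centre, the smaller one is meant.

How it is judged:
By the outcome, as a careful person would: the job done as asked, in the order asked, and still so for the second after the job is handed in, with the robot touching nothing.
It also fails if it takes over 54 s, if anything falls off the work surface, if the arm or the gripper's body presses on something with over 40 N, if the wrist force passes 120 N, or if a joint passes its speed limit or range.

## Working session

There is one attempt and no reset: what is moved stays moved. The work goes in short steps, Python scripts to look and compute and a tool call to move; the robot and the scene stay as the last step left them, time stands still between calls to the robot, and variables do not carry over. Pictures are saved under pics/ and viewed, and the job is handed in when it is done.

Besides the shell and the picture viewer there is one more tool, called after "Request:" as name(argument=value, ...) on one line, values as JSON. play_rows: Moves the arm, as the interface text tells. Its arguments: {"type":"object","properties":{"increments":{"type":"array"}},"required":["increments"]}

```bash
mkdir -p pics; ls; python3 - <<'E'
from bench import bot
import cv2
s=bot.read_state()
for k in s: print(k,s[k])
for n in ["scene","top","wrist"]:
    im=bot.read_camera(n); cv2.imwrite(f"pics/{n}0.png",im[:,:,::-1]); print(n,bot.calibration(n))
E
```

```text
pics
clock 0.0
joint_pos [-1.2196386   0.33287641 -0.0646958   1.46095492  0.02159242  1.34990985
 -0.08850872]
qd [-0.00182906  0.00122341  0.00041548  0.00090361  0.00032015 -0.00252973
  0.00121276]
joint_torque [-7.45155339e-04 -6.23247671e+01  2.37512542e-02 -3.89894557e+01
 -6.16108370e-02  3.99916526e-02  1.51420500e-04]
tool_pos [0.22805844 0.5814778  0.22174461]
ee_rot [-1.52784439  1.56934298 -1.90159519]
ft_force [ 1.09363613 -0.18692839  0.30086907]
wrist_torque [-0.01716277 -0.01760754  0.04208918]
width 0.9950899275637152
scene {'fovy': 55.478090139057144, 'cx': 283.6708419740036, 'cy': 209.2063474383645, 'D': array([-0.10209039,  0.        ,  0.        ,  0.        ,  0.        ]), 'origin': array([1.00268525, 0.45711795, 0.5188361 ]), 'orientation': array([ 0.91125922, -0.02465271,  2.31827207])}
top {'fovy': 42.74001440016028, 'cx': 277.1651223893106, 'cy': 204.59883725020904, 'D': array([-0.11758946,  0.        ,  0.        ,  0.        ,  0.        ]), 'origin': array([0.47573775, 0.03686168, 1.211976  ]), 'orientation': array([ 0.039335  ,  0.00615056, -1.5722633 ])}
wrist {'fovy': 63.499862491222416, 'cx': 280.92239817352305, 'cy': 206.2919285521573, 'D': array([-0.06469625,  0.        ,  0.        ,  0.        ,  0.        ]), 'mount': array([[ 1.91482696e-04,  2.84412063e-01, -9.58702113e-01,
        -1.62188450e-01],
       [ 9.99999960e-01, -2.56075537e-04,  1.23762861e-04,
         3.27917141e-04],
       [-2.10300508e-04, -9.58702098e-01, -2.84412101e-01,
        -7.83967344e-02],
       [ 0.00000000e+00,  0.00000000e+00,  0.00000000e+00,
         1.00000000e+00]])}
```

View pics/top0.png

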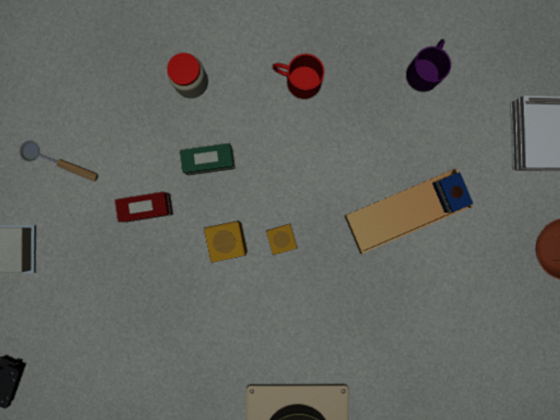

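View pics/scene0.png

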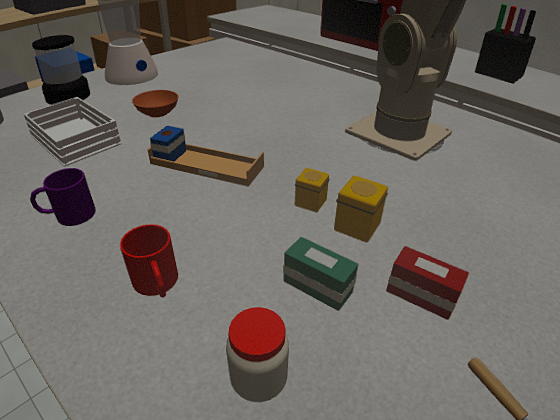

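View pics/wrist0.png

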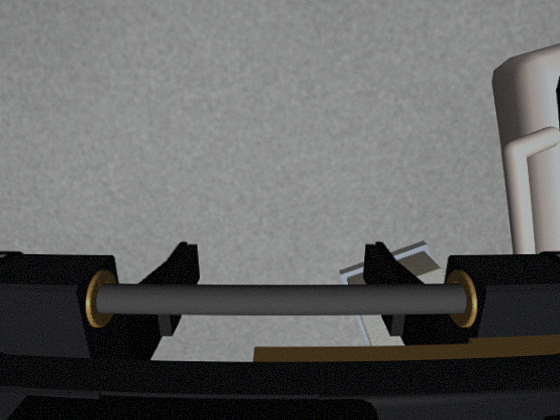

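```bash
cat > h.py <<'E'
import numpy as np, cv2
from scipy.spatial.transform import Rotation as R
from bench import bot
def rays(cal,uv,T=None):
    f=210/np.tan(np.radians(cal['fovy'])/2)
    K=np.array([[f,0,cal['cx']],[0,f,cal['cy']],[0,0,1]])
    p=cv2.undistortPoints(np.array(uv,float).reshape(-1,1,2),K,cal['D'])[:,0]
    d=np.c_[p[:,0],-p[:,1],-np.ones(len(p))]
    if T is None: return cal['origin'],d@R.from_euler('xyz',cal['orientation']).as_matrix().T
    return T[:3,3],d@T[:3,:3].T
def onz(cal,uv,z,T=None):
    o,d=rays(cal,uv,T); t=(z-o[2])/d[:,2]; return o+d*t[:,None]
def proj(cal,P,T=None):
    f=210/np.tan(np.radians(cal['fovy'])/2)
    K=np.array([[f,0,cal['cx']],[0,f,cal['cy']],[0,0,1]])
    if T is None: o,M=cal['origin'],R.from_euler('xyz',cal['orientation']).as_matrix()
    else: o,M=T[:3,3],T[:3,:3]
    q=(np.atleast_2d(P)-o)@M*[1,-1,-1]
    return cv2.projectPoints(q,np.zeros(3),np.zeros(3),K,cal['D'])[0][:,0]
def wristT(s):
    T=np.eye(4);T[:3,:3]=R.from_euler('xyz',s['ee_rot']).as_matrix();T[:3,3]=s['tool_pos']
    return T@bot.calibration('wrist')['mount']
E
python3 - <<'E'
import cv2
im=cv2.imread('pics/top0.png')
cv2.imwrite('pics/c1.png',cv2.resize(im[130:275,170:310],None,fx=4,fy=4,interpolation=cv2.INTER_CUBIC))
cv2.imwrite('pics/c2.png',cv2.resize(im[160:260,335:485],None,fx=5,fy=5,interpolation=cv2.INTER_CUBIC))
E
```

```text
(no output)
```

View pics/c1.png

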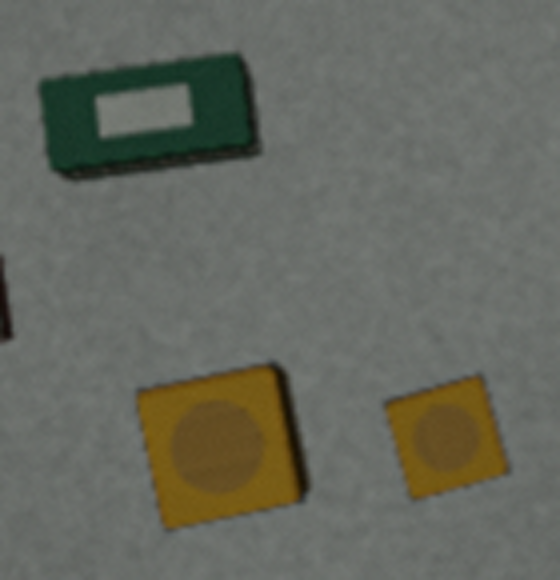

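View pics/c2.png

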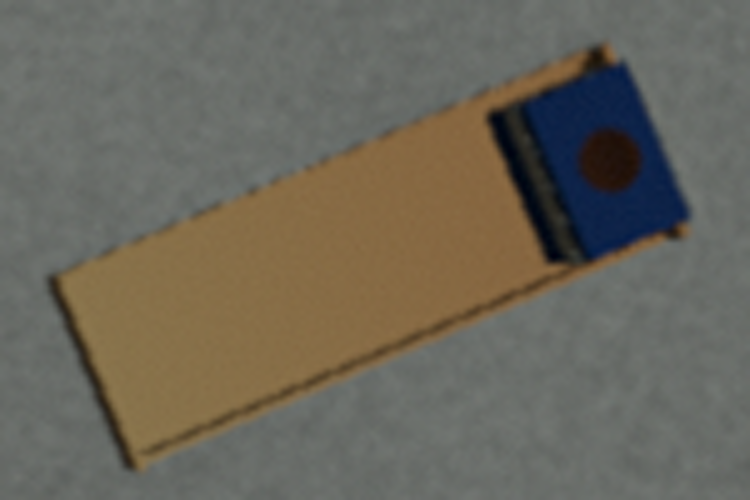

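```bash
cat > m1.py <<'E'
from h import *
c=bot.calibration('top')
def o(p,s,off): return (np.array(p,float)+.5)/s-.5+off
g=o([(95,94),(189,83),(193,127),(100,138)],4,[170,130])
G=onz(c,g,.07); print('green patch',G[:,:2].round(4).tolist(),G.mean(0)[:2])
e=G[0]+G[3]-G[1]-G[2]; print('dir +-y',np.degrees(np.arctan2(e[1],e[0])))
g2=o([(40,82),(240,55),(252,148),(53,167)],4,[170,130]);G2=onz(c,g2,.07);print('green top',G2.mean(0)[:2],G2[:,:2].round(4).tolist())
t=o([(384,403),(484,374),(510,470),(413,499)],4,[170,130])
T=onz(c,t,.07); print('tin',T.mean(0)[:2],[np.linalg.norm(T[i]-T[i-1]).round(4) for i in range(4)])
e=T[0]+T[3]-T[1]-T[2]; print(np.degrees(np.arctan2(e[1],e[0])))
E1=onz(c,o([(55,278),(137,468)],5,[335,160]),.042)
B=onz(c,o([(525,105),(628,62),(692,218),(583,262)],5,[335,160]),.069)
print('endwall',E1[:,:2].round(4).tolist(),np.linalg.norm(E1[0]-E1[1]))
print('blue',B[:,:2].round(4).tolist(),[np.linalg.norm(B[i]-B[i-1]).round(4) for i in range(4)])
d=E1.mean(0)-B.mean(0); print('axis',np.linalg.norm(d),'expect .238',np.degrees(np.arctan2(d[1],d[0])))
u=d[:2]/np.linalg.norm(d[:2]); print('carton centre', (E1.mean(0)[:2]-.134*u+B.mean(0)[:2]+.104*u)/2)
E
python3 m1.py
```

```text
green patch [[0.6317, 0.2237], [0.6373, 0.173], [0.6136, 0.1707], [0.6079, 0.2208]] [0.62261866 0.19703646]
dir +-y 96.43550452926632
green top [0.62130766 0.19605138] [[0.6383, 0.2535], [0.6523, 0.1456], [0.6022, 0.139], [0.5924, 0.2461]]
tin [0.44804963 0.03458221] [np.float64(0.0532), np.float64(0.0554), np.float64(0.0528), np.float64(0.0538)]
106.30987165930323
endwall [[0.4984, -0.1053], [0.4154, -0.1408]] 0.09022944963388167
blue [[0.5719, -0.3064], [0.5906, -0.3523], [0.523, -0.3795], [0.5041, -0.3309]] [np.float64(0.0721), np.float64(0.0496), np.float64(0.0729), np.float64(0.0522)]
axis 0.23867057377884043 expect .238 112.44121147634168
carton centre [ 0.50789164 -0.24654381]
```

```bash
cat > ov.py <<'E'
from h import *
def box(cx,cy,yaw,sx,sy,z0,z1,dx=0,dy=0):
    a=np.radians(yaw);M=np.array([[np.cos(a),-np.sin(a)],[np.sin(a),np.cos(a)]])
    q=np.array([(-1,-1),(1,-1),(1,1),(-1,1)])*[sx/2,sy/2]+[dx,dy]
    q=q@M.T+[cx,cy]
    return np.r_[np.c_[q,[z0]*4],np.c_[q,[z1]*4]]
def draw(im,cal,boxes,T=None,k=1,off=(0,0)):
    for b,col in boxes:
        p=((proj(cal,b,T)-off+.5)*k-.5).round().astype(int)
        for i,j in [(0,1),(1,2),(2,3),(3,0),(4,5),(5,6),(6,7),(7,4),(0,4),(1,5),(2,6),(3,7)]:
            cv2.line(im,tuple(map(int,p[i])),tuple(map(int,p[j])),col,1)
    return im
C=(.508,-.2465,22.4)
BX=[(box(.622,.1965,6.8,.05,.11,0,.07),(0,255,255)),(box(.448,.0346,16.3,.055,.055,0,.07),(255,0,0)),
(box(*C,.093,.268,0,.02),(255,255,0)),(box(*C,.075,.05,.004,.069,0,-.104),(0,0,255))]
E
python3 - <<'E'
from ov import *
im=cv2.imread('pics/scene0.png')[110:320,130:370]
im=cv2.resize(im,None,fx=2.8,fy=2.8,interpolation=cv2.INTER_CUBIC)
cv2.imwrite('pics/o1.png',draw(im,bot.calibration('scene'),BX,None,2.8,(130,110)))
im=cv2.imread('pics/top0.png')[120:280,170:490]
im=cv2.resize(im,None,fx=2.5,fy=2.5,interpolation=cv2.INTER_CUBIC)
cv2.imwrite('pics/o2.png',draw(im,bot.calibration('top'),BX,None,2.5,(170,120)))
E
```

```text
(no output)
```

View pics/o1.png

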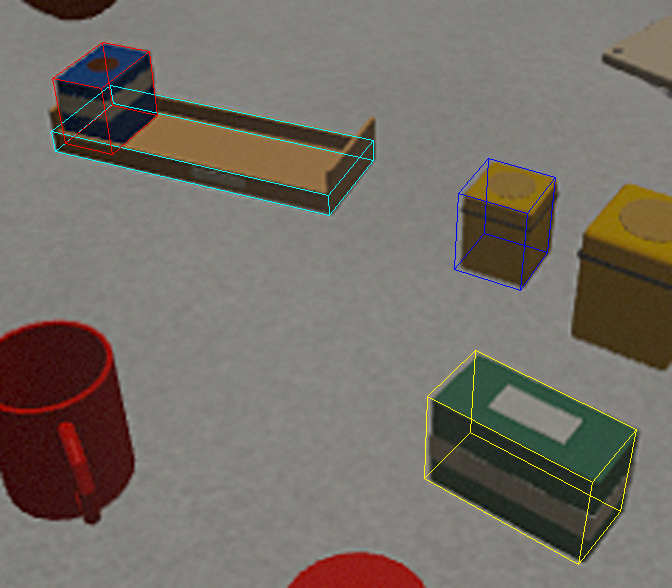

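View pics/o2.png

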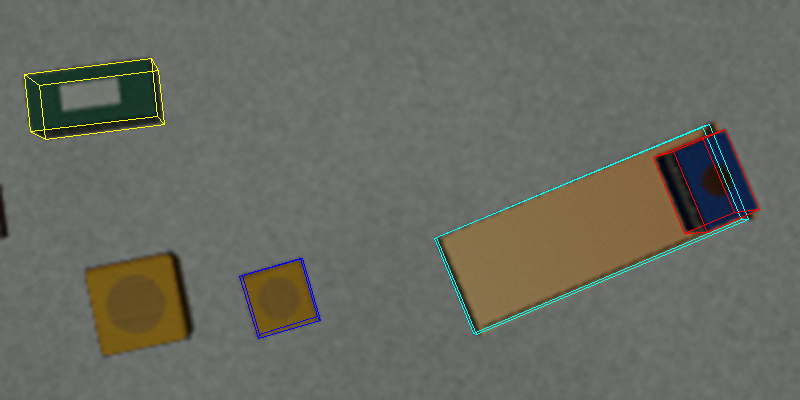

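```bash
cat > plan.py <<'E'
from h import *
import sys
def plan(x,y,z,yaw):
    s=bot.read_state();M=R.from_euler('xyz',s['ee_rot']).as_matrix();p=s['tool_pos']
    ys=[yaw,yaw+180]
    best=None
    for a in ys:
        a=np.radians(a);Y=np.array([np.cos(a),np.sin(a),0]);X=np.array([0,0,-1.]);T=np.c_[X,Y,np.cross(X,Y)]
        rv=R.from_matrix(M.T@T).as_rotvec()
        if best is None or np.linalg.norm(rv)<np.linalg.norm(best): best=rv;B=T
    d=(np.array([x,y,z])-p)
    print('t',s['clock'],'pos',p.round(4),'yaw',np.degrees(np.arctan2(M[1,1],M[0,1])).round(2),'q',s['joint_pos'].round(2),'F',s['ft_force'].round(1),'w',round(s['width'],3))
    print('shift in current tool axes cm',(M.T@d*100).round(2),' in final axes',(B.T@d*100).round(2),'turn',best.round(4))
if __name__=='__main__': plan(*map(float,sys.argv[1:]))
E
python3 plan.py .622 .1965 .12 6.8
```

```text
t 0.15 pos [0.2281 0.5816 0.222 ] yaw 68.59 q [-1.22  0.33 -0.06  1.46  0.02  1.35 -0.09] F [-0.3  0.   0.5] w 1.003
shift in current tool axes cm [ 10.22 -21.46  50.73]  in final axes [10.2  34.55 42.9 ] turn [1.0784e+00 6.0000e-04 9.0000e-04]
```

Request:
play_rows(increments=[[-1,[0,-1.5,3.5],[0,0,0]],[-1,[0,-1.5,3.5],[0,0,0]],[-1,[0,-1.5,3.5],[0,0,0]],[-1,[0,-1.5,3.5],[0,0,0]],[-1,[0,-1.5,3.5],[0,0,0]]])

```text
clock: 0.57
tool_pos: [0.3647, 0.4465, 0.2224]
ee_rot: [-2.126, 1.571, -2.5]
ft_force: [0.5, 0.8, -0.1]
width: 1.005
```

Request:
play_rows(increments=[[-1,[0,-1.5,3.5],[0,0,0]],[-1,[0,-1.5,3.5],[0,0,0]],[-1,[0,-1.5,3.5],[0,0,0]],[-1,[0,-1.5,3.5],[0,0,0]],[-1,[0,-1.5,3.5],[0,0,0]]])

```text
clock: 0.98
tool_pos: [0.5002, 0.3128, 0.2225]
ee_rot: [-3.053, 1.571, 2.856]
ft_force: [0.3, 0.4, -0.3]
width: 1.002
```

Request:
play_rows(increments=[[-1,[0,-1.5,3.5],[0,0,0]],[-1,[0,-1.5,3.5],[0,0,0]],[-1,[0,-1.5,3.5],[0,0,0]],[-1,[0,-1.5,3.5],[0,0,0]],[-1,[0,-0.5,1.7],[0,0,0]]])

```text
clock: 1.4
tool_pos: [0.6244, 0.1908, 0.2222]
ee_rot: [-0.948, 1.568, -1.327]
ft_force: [-0.4, 0.2, 0.3]
width: 1.002
```

Request:
play_rows(increments=[[-1,[0,0,0],[0.12,0,0]],[-1,[0,0,0],[0.12,0,0]],[-1,[0,0,0],[0.12,0,0]],[-1,[0,0,0],[0.12,0,0]],[-1,[0,0,0],[0.12,0,0]]])

```text
clock: 1.82
tool_pos: [0.6215, 0.1965, 0.2221]
ee_rot: [-1.911, 1.57, -2.891]
ft_force: [-0.3, -0.5, 0.5]
width: 1.005
```

Request:
play_rows(increments=[[-1,[0,0,0],[0.12,0,0]],[-1,[0,0,0],[0.12,0,0]],[-1,[0,0,0],[0.12,0,0]],[-1,[0,0,0],[0.12,0,0]],[-1,[0,0,0],[0,0,0]]])

```text
clock: 2.23
tool_pos: [0.6215, 0.1967, 0.2222]
ee_rot: [-1.218, 1.57, -2.677]
ft_force: [0.6, -0.1, 0.7]
width: 0.998
```

```bash
python3 plan.py .622 .1965 .12 6.8
```

```text
t 2.2333 pos [0.6215 0.1967 0.2222] yaw 6.38 q [-0.68  0.41  0.42  1.4  -0.16  1.37 -0.15] F [ 0.6 -0.1  0.7] w 0.998
shift in current tool axes cm [10.22  0.05  0.02]  in final axes [10.22  0.05  0.02] turn [-0.0073  0.0002  0.0005]
```

```bash
python3 - <<'E'
from ov import *
s=bot.read_state(); im=bot.read_camera('wrist')[:,:,::-1].copy()
cv2.imwrite('pics/w1.png',draw(im,bot.calibration('wrist'),BX[:1],wristT(s)))
E
```

```text
(no output)
```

View pics/w1.png

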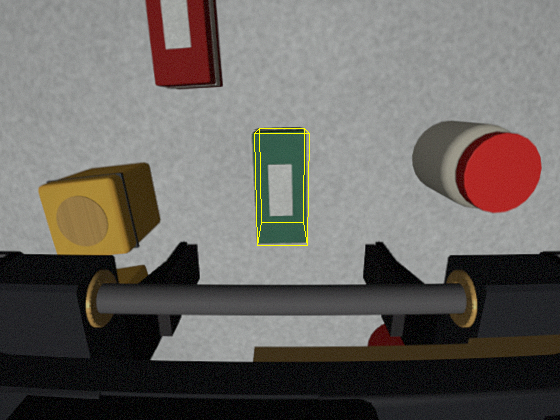

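Request:
play_rows(increments=[[-1,[3.5,0,0],[0,0,0]],[-1,[3.5,0,0],[0,0,0]],[-1,[3.5,0,0],[0,0,0]],[-1,[3.0,0,0],[0,0,0]],[-1,[2.0,0,0],[0,0,0]]])

```text
clock: 2.7
tool_pos: [0.62, 0.1962, 0.064]
ee_rot: [-1.368, 1.567, -2.816]
ft_force: [-0.1, 0.5, 0.4]
width: 1.001
```

Request:
play_rows(increments=[[-1,[2.0,0,0],[0,0,0]],[-1,[1.0,0,0],[0,0,0]],[-1,[0.6,0,0],[0,0,0]],[-1,[0,0,0],[0,0,0]],[1,[0,0,0],[0,0,0]]])

```text
clock: 3.12
tool_pos: [0.6222, 0.1967, 0.0324]
ee_rot: [1.904, 1.57, 0.451]
ft_force: [0.6, 0.1, 0.1]
width: 0.97
```

Request:
play_rows(increments=[[1,[0,0,0],[0,0,0]],[1,[0,0,0],[0,0,0]],[1,[0,0,0],[0,0,0]],[1,[0,0,0],[0,0,0]],[1,[0,0,0],[0,0,0]]])

```text
clock: 3.53
tool_pos: [0.6218, 0.1967, 0.0319]
ee_rot: [2.131, 1.57, 0.678]
ft_force: [0.6, -0.4, 0.7]
width: 0.633
```

Request:
play_rows(increments=[[1,[0,0,0],[0,0,0]],[1,[0,0,0],[0,0,0]],[1,[0,0,0],[0,0,0]],[1,[0,0,0],[0,0,0]],[1,[0,0,0],[0,0,0]]])

```text
clock: 3.95
tool_pos: [0.6217, 0.1967, 0.0318]
ee_rot: [2.828, 1.571, 1.374]
ft_force: [-1.9, -0.1, 4.5]
width: 0.569
```

Request:
play_rows(increments=[[1,[0,0,0],[0,0,0]],[1,[0,0,0],[0,0,0]],[1,[-0.5,0,0],[0,0,0]],[1,[-1.5,0,0],[0,0,0]],[1,[-2.5,0,0],[0,0,0]]])

```text
clock: 4.37
tool_pos: [0.6199, 0.1959, 0.0743]
ee_rot: [-1.233, 1.566, -2.686]
ft_force: [1.3, 0.1, -0.9]
width: 0.571
```

Request:
play_rows(increments=[[1,[-2.5,0,0],[0,0,0]],[1,[-2.5,0,0],[0,0,0]],[1,[-2.0,0,0],[0,0,0]],[1,[-1,0,0],[0,0,0]],[1,[0,0,0],[0,0,0]]])

```text
clock: 4.78
tool_pos: [0.6229, 0.1968, 0.1589]
ee_rot: [1.868, 1.567, 0.414]
ft_force: [-0.0, -0.4, -0.5]
width: 0.574
```

```bash
python3 - <<'E'
from ov import *
from plan import plan
s=bot.read_state(); im=bot.read_camera('wrist')[:,:,::-1].copy()
cv2.imwrite('pics/w2.png',im)
# carton slot for green y=-.012
a=np.radians(22.4)
for yy in(-.012,.088):print(yy,.508-np.sin(a)*yy,-.2465+np.cos(a)*yy)
x=.508+np.sin(a)*.012;y=-.2465-np.cos(a)*.012
plan(x,y,.162,22.4)
E
```

```text
-0.012 0.5125728445162033 -0.2575945524033478
0.088 0.4744658068811759 -0.16513994904211643
t 4.8333 pos [0.622  0.1967 0.1568] yaw 6.7 q [-0.68  0.45  0.4   1.49 -0.18  1.24 -0.13] F [ 0.8 -0.6 -1.3] w 0.572
shift in current tool axes cm [ -0.56 -16.17  43.84]  in final axes [ -0.52 -27.43  37.83] turn [-0.2739 -0.0003 -0.0013]
```

View pics/w2.png

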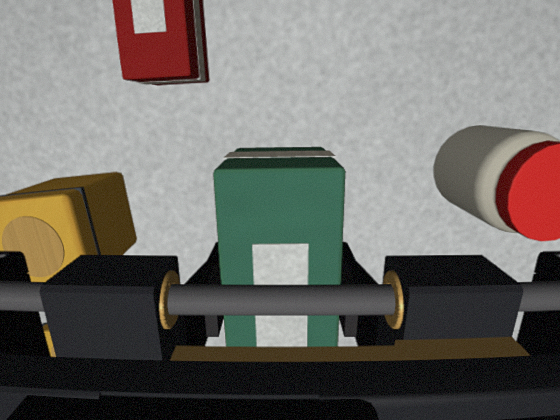

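```bash
python3 - <<'E'
from h import *
c=bot.calibration('wrist');o,d=rays(c,[(253,245),(309,245),(218,172),(342,172),(238,150),(325,150)],c['mount'])
for X in(-.039,):
    t=(X-o[0])/d[:,0];print((o+d*t[:,None]).round(4))
E
```

```text
[[-0.039  -0.0112 -0.0261]
 [-0.039   0.0108 -0.0261]
 [-0.039  -0.0234 -0.0551]
 [-0.039   0.0223 -0.0551]
 [-0.039  -0.0158 -0.0631]
 [-0.039   0.0157 -0.0631]]
```

Request:
play_rows(increments=[[1,[0,-0.5,1.3],[0,0,0]],[1,[0,-0.9,2.5],[0,0,0]],[1,[0,-1.1,3.0],[0,0,0]],[1,[0,-1.1,3.0],[0,0,0]],[1,[0,-1.1,3.0],[0,0,0]]])

```text
clock: 5.25
tool_pos: [0.5881, 0.0614, 0.1545]
ee_rot: [-1.328, 1.568, -2.782]
ft_force: [0.5, -0.6, -0.5]
width: 0.567
```

Request:
play_rows(increments=[[1,[0,-1.1,3.0],[0,0,0]],[1,[0,-1.1,3.0],[0,0,0]],[1,[0,-1.1,3.0],[0,0,0]],[1,[0,-1.1,3.0],[0,0,0]],[1,[0,-1.1,3.0],[0,0,0]]])

```text
clock: 5.67
tool_pos: [0.5506, -0.0937, 0.1547]
ee_rot: [-1.67, 1.568, -3.124]
ft_force: [0.9, -0.2, -1.1]
width: 0.573
```

Request:
play_rows(increments=[[1,[0,-1.1,3.0],[0,0,0]],[1,[0,-1.1,3.0],[0,0,0]],[1,[0,-1.1,3.0],[0,0,0]],[1,[0,-1.1,3.0],[0,0,0]],[1,[0,-1.0,2.5],[0,0,0]]])

```text
clock: 6.08
tool_pos: [0.5134, -0.2445, 0.1548]
ee_rot: [-1.718, 1.568, 3.109]
ft_force: [0.1, 0.2, -1.1]
width: 0.575
```

Request:
play_rows(increments=[[1,[0,-0.5,1.5],[-0.03,0,0]],[1,[0,0,0],[-0.09,0,0]],[1,[0,0,0],[-0.09,0,0]],[1,[0,0,0],[-0.06,0,0]],[1,[0,0,0],[0,0,0]]])

```text
clock: 6.5
tool_pos: [0.5111, -0.2577, 0.1547]
ee_rot: [-2.209, 1.568, 2.892]
ft_force: [0.5, -0.4, -0.9]
width: 0.575
```

```bash
python3 plan.py .5126 -.2576 .036 22.4
```

```text
t 6.5 pos [ 0.5111 -0.2577  0.1547] yaw 22.28 q [-0.1   0.29  0.59  1.72 -0.17  1.19  0.92] F [ 0.5 -0.4 -0.9] w 0.575
shift in current tool axes cm [11.87  0.17  0.07]  in final axes [11.87  0.14  0.05] turn [-0.0022 -0.0017  0.0023]
```

Request:
play_rows(increments=[[1,[1.5,0.1,0],[0,0,0]],[1,[2.5,0,0],[0,0,0]],[1,[2.5,0,0],[0,0,0]],[1,[2,0,0],[0,0,0]],[1,[0.5,0,0],[0,0,0]]])

```text
clock: 6.92
tool_pos: [0.5107, -0.256, 0.0623]
ee_rot: [-2.216, 1.564, 2.881]
ft_force: [-0.2, 0.0, -1.7]
width: 0.571
```

```bash
python3 - <<'E'
from ov import *
from plan import plan
s=bot.read_state(); im=bot.read_camera('wrist')[:,:,::-1].copy()
cv2.imwrite('pics/w3.png',draw(im,bot.calibration('wrist'),BX[2:],wristT(s)))
im=bot.read_camera('top')[:,:,::-1]
cv2.imwrite('pics/t3.png',cv2.resize(im[140:270,325:495],None,fx=4,fy=4,interpolation=cv2.INTER_CUBIC))
plan(.5126,-.2576,.036,22.4)
E
```

```text
t 7.0167 pos [ 0.5123 -0.2568  0.0651] yaw 22.07 q [-0.07  0.4   0.56  1.8  -0.24  1.02  0.96] F [ 0.2  0.2 -0.9] w 0.574
shift in current tool axes cm [2.91 0.   0.09]  in final axes [ 2.91 -0.01  0.09] turn [-0.0058 -0.0018  0.0028]
```

View pics/w3.png

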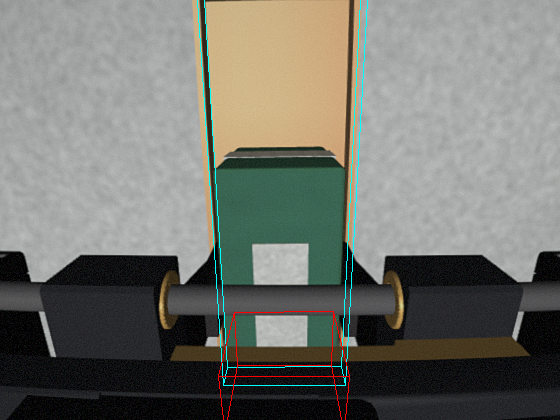

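View pics/t3.png

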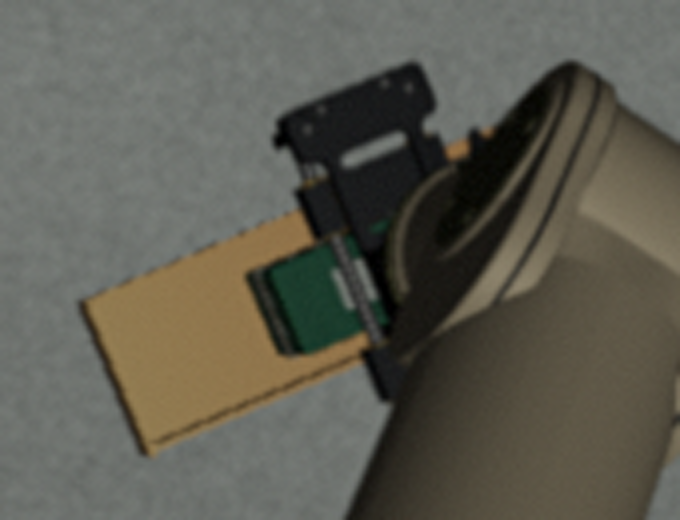

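Request:
play_rows(increments=[[1,[1.0,-0.2,0],[-0.006,0,0]],[1,[0.8,-0.1,0],[0,0,0]],[1,[0.5,0,0],[0,0,0]],[1,[0.3,0,0],[0,0,0]],[1,[0,0,0],[0,0,0]]])

```text
clock: 7.43
tool_pos: [0.5108, -0.2578, 0.04]
ee_rot: [-2.443, 1.57, 2.662]
ft_force: [-0.6, 0.5, -1.0]
width: 0.575
```

```bash
python3 plan.py .5126 -.2576 .036 22.4
```

```text
t 7.4333 pos [ 0.5108 -0.2578  0.04  ] yaw 22.51 q [-0.06  0.43  0.54  1.82 -0.26  0.97  0.99] F [-0.6  0.5 -1. ] w 0.575
shift in current tool axes cm [0.4  0.17 0.05]  in final axes [0.4  0.17 0.05] turn [ 0.0019 -0.0006  0.0005]
```

Request:
play_rows(increments=[[1,[0.2,0,0],[0,0,0]],[1,[0.1,0,0],[0,0,0]],[1,[0.1,0,0],[0,0,0]],[1,[0.1,0,0],[0,0,0]],[1,[0,0,0],[0,0,0]]])

```text
clock: 7.85
tool_pos: [0.5113, -0.258, 0.0357]
ee_rot: [1.325, 1.57, 0.147]
ft_force: [-0.1, -0.4, 0.1]
width: 0.573
```

Request:
play_rows(increments=[[1,[0.1,0,0],[0,0,0]],[1,[0,0,0],[0,0,0]]])

```text
clock: 8.02
tool_pos: [0.5113, -0.258, 0.0357]
ee_rot: [2.106, 1.57, 0.929]
ft_force: [-5.2, 4.0, 13.6]
width: 0.572
```

Request:
play_rows(increments=[[-1,[-0.1,0,0],[0,0,0]],[-1,[0,0,0],[0,0,0]],[-1,[0,0,0],[0,0,0]],[-1,[0,0,0],[0,0,0]],[-1,[0,0,0],[0,0,0]]])

```text
clock: 8.43
tool_pos: [0.5111, -0.2579, 0.0354]
ee_rot: [-2.592, 1.571, 2.514]
ft_force: [-0.5, -1.1, 0.1]
width: 0.872
```

Request:
play_rows(increments=[[-1,[0,0,0],[0,0,0]],[-1,[0,0,0],[0,0,0]],[-1,[-1,0,0],[0,0,0]],[-1,[-3,0,0],[0,0,0]],[-1,[-3,0,0],[0,0,0]]])

```text
clock: 8.85
tool_pos: [0.5101, -0.2578, 0.106]
ee_rot: [-2.11, 1.568, 2.995]
ft_force: [1.3, 0.8, 0.0]
width: 0.998
```

Request:
play_rows(increments=[[-1,[-3,0,0],[0,0,0]],[-1,[-3,0,0],[0,0,0]],[-1,[-2,0,0],[0,0,0]],[-1,[0,0,0],[0,0,0]]])

```text
clock: 9.18
tool_pos: [0.5129, -0.2592, 0.191]
ee_rot: [0.929, 1.563, -0.249]
ft_force: [0.3, -0.5, 0.4]
width: 1.0
```

```bash
python3 plan.py .448 .0346 .18 16.3; python3 - <<'E'
from ov import *
s=bot.read_state(); im=bot.read_camera('wrist')[:,:,::-1].copy()
cv2.imwrite('pics/w4.png',im)
E
```

```text
t 9.1833 pos [ 0.5129 -0.2592  0.191 ] yaw 22.49 q [-0.12  0.26  0.6   1.68 -0.15  1.25  0.91] F [ 0.3 -0.5  0.4] w 1.0
shift in current tool axes cm [  1.     5.23 -29.64]  in final axes [  1.1    2.02 -30.02] turn [ 0.108   0.0041 -0.0061]
```

View pics/w4.png

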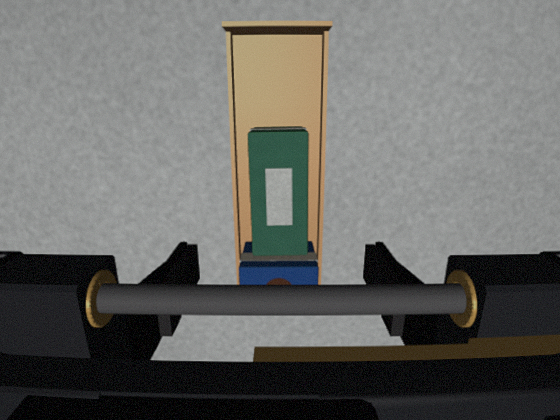

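```bash
python3 - <<'E'
from h import *
s=bot.read_state();T=wristT(s);c=bot.calibration('wrist')
E=onz(c,[(223,23),(331,23)],.042,T);G=onz(c,[(249,129),(307,129)],.074,T)
print(E,G,E.mean(0)-G.mean(0))
u=E.mean(0)-G.mean(0);u=u[:2]/np.linalg.norm(u[:2]);print(np.degrees(np.arctan2(-u[0],u[1])))
print('tin target', E.mean(0)[:2]-.046*u)
E
```

```text
[[ 0.41244956 -0.14222918  0.042     ]
 [ 0.49545003 -0.10780698  0.042     ]] [[ 0.46585776 -0.21224752  0.074     ]
 [ 0.50867136 -0.19452964  0.074     ]] [-0.03331476  0.0783705  -0.032     ]
23.030011556662522
tin target [ 0.4719456  -0.16735188]
```

Request:
play_rows(increments=[[-1,[0,0.3,-1.7],[0,0,0]],[-1,[0,0.6,-3.4],[0,0,0]],[-1,[0,0.6,-3.4],[0,0,0]],[-1,[0,0.6,-3.4],[0,0,0]],[-1,[0,0.6,-3.4],[0,0,0]]])

```text
clock: 9.65
tool_pos: [0.4762, -0.1049, 0.1848]
ee_rot: [-1.874, 1.57, -3.052]
ft_force: [1.0, 0.6, 1.2]
width: 0.996
```

Request:
play_rows(increments=[[-1,[0,0.6,-3.4],[0,0,0]],[-1,[0,0.6,-3.4],[0,0,0]],[-1,[0,0.6,-3.4],[0,0,0]],[-1,[0,0.6,-2.6],[0,0,0]],[-1,[0,0.7,-1.5],[0,0,0]]])

```text
clock: 10.07
tool_pos: [0.4496, 0.0407, 0.185]
ee_rot: [-2.305, 1.569, 2.803]
ft_force: [0.5, 0.0, -0.3]
width: 1.0
```

Request:
play_rows(increments=[[-1,[0,0,0],[0.1,0,0]],[-1,[0,0,0],[0,0,0]],[-1,[0,0,0],[0,0,0]]])

```text
clock: 10.32
tool_pos: [0.4509, 0.0373, 0.185]
ee_rot: [-1.456, 1.57, -2.732]
ft_force: [-0.1, -0.7, -0.5]
width: 0.996
```

```bash
python3 plan.py .448 .0346 .031 16.3; python3 - <<'E'
from ov import *
s=bot.read_state(); im=bot.read_camera('wrist')[:,:,::-1].copy()
cv2.imwrite('pics/w5.png',draw(im,bot.calibration('wrist'),BX[1:2],wristT(s)))
E
```

```text
t 10.3167 pos [0.4509 0.0373 0.185 ] yaw 16.91 q [-0.51 -0.04  0.32  1.96  0.01  1.22  0.1 ] F [-0.1 -0.7 -0.5] w 0.996
shift in current tool axes cm [15.41 -0.34  0.17]  in final axes [15.4  -0.35  0.17] turn [0.0106 0.0001 0.001 ]
```

View pics/w5.png

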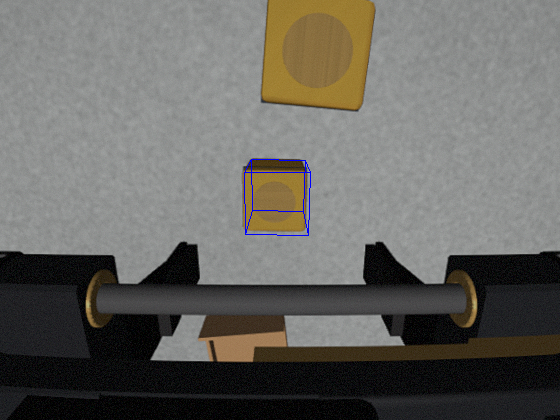

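Request:
play_rows(increments=[[-1,[3,-0.5,-0.1],[0.01,0,0]],[-1,[3,0,0],[0,0,0]],[-1,[3,0,0],[0,0,0]],[-1,[3,0,0],[0,0,0]],[-1,[2,0,0],[0,0,0]]])

```text
clock: 10.78
tool_pos: [0.4449, 0.036, 0.043]
ee_rot: [-1.492, 1.568, -2.779]
ft_force: [0.6, 0.3, -0.1]
width: 1.003
```

Request:
play_rows(increments=[[-1,[1,0,0],[0,0,0]],[-1,[0.4,0,0],[0,0,0]],[-1,[0,0,0],[0,0,0]],[1,[0,0,0],[0,0,0]],[1,[0,0,0],[0,0,0]]])

```text
clock: 11.2
tool_pos: [0.4472, 0.0373, 0.0328]
ee_rot: [1.647, 1.569, 0.36]
ft_force: [0.4, 0.2, -0.2]
width: 0.92
```

Request:
play_rows(increments=[[1,[0,0,0],[0,0,0]],[1,[0,0,0],[0,0,0]],[1,[0,0,0],[0,0,0]],[1,[0,0,0],[0,0,0]],[1,[0,0,0],[0,0,0]]])

```text
clock: 11.62
tool_pos: [0.4462, 0.0372, 0.0318]
ee_rot: [2.719, 1.571, 1.431]
ft_force: [-1.6, -0.3, 4.2]
width: 0.631
```

Request:
play_rows(increments=[[1,[0,0,0],[0,0,0]],[1,[0,0,0],[0,0,0]],[1,[0,0,0],[0,0,0]],[1,[0,0,0],[0,0,0]],[1,[0,0,0],[0,0,0]]])

```text
clock: 12.03
tool_pos: [0.4462, 0.0373, 0.0318]
ee_rot: [-3.113, 1.571, 1.882]
ft_force: [-1.5, -1.1, 5.9]
width: 0.63
```

Gripped (55 mm). Lift.

Request:
play_rows(increments=[[1,[-0.5,0,0],[0,0,0]],[1,[-1.5,0,0],[0,0,0]],[1,[-2.5,0,0],[0,0,0]],[1,[-2.5,0,0],[0,0,0]],[1,[-2.5,0,0],[0,0,0]]])

```text
clock: 12.45
tool_pos: [0.4457, 0.037, 0.1275]
ee_rot: [-1.376, 1.57, -2.664]
ft_force: [1.0, 0.5, -2.7]
width: 0.633
```

Request:
play_rows(increments=[[1,[-2.5,0,0],[0,0,0]],[1,[-1,0,0],[0,0,0]],[1,[0,0,0],[0,0,0]]])

```text
clock: 12.7
tool_pos: [0.4475, 0.0375, 0.1635]
ee_rot: [1.642, 1.567, 0.355]
ft_force: [1.6, 0.1, -2.8]
width: 0.627
```

```bash
python3 plan.py .4725 -.1665 .16 22.7; python3 - <<'E'
from ov import *
s=bot.read_state(); im=bot.read_camera('wrist')[:,:,::-1].copy()
cv2.imwrite('pics/w6.png',im)
E
```

```text
t 12.7 pos [0.4475 0.0375 0.1635] yaw 16.21 q [-0.51 -0.03  0.33  2.    0.01  1.17  0.09] F [ 1.6  0.1 -2.8] w 0.627
shift in current tool axes cm [ 0.33 -3.29 20.28]  in final axes [ 0.35 -5.56 19.78] turn [-1.132e-01 -1.000e-04 -4.100e-03]
```

View pics/w6.png

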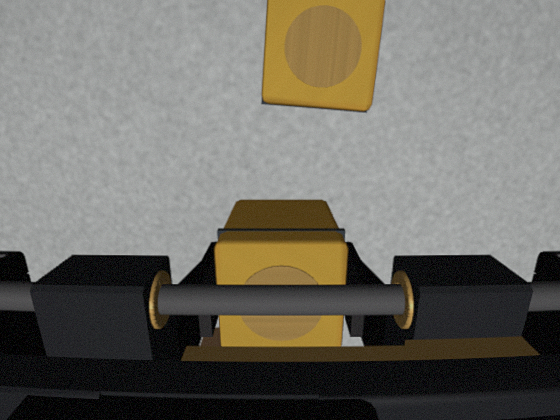

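Request:
play_rows(increments=[[1,[0,-0.2,1.5],[0,0,0]],[1,[0,-0.4,2.8],[0,0,0]],[1,[0,-0.5,3.0],[0,0,0]],[1,[0,-0.5,3.0],[0,0,0]],[1,[0,-0.5,3.0],[0,0,0]]])

```text
clock: 13.17
tool_pos: [0.4621, -0.0977, 0.1595]
ee_rot: [-1.743, 1.568, -3.03]
ft_force: [0.8, 0.1, -2.1]
width: 0.626
```

Request:
play_rows(increments=[[1,[0,-0.5,3.0],[0,0,0]],[1,[0,-0.4,2.5],[0,0,0]],[1,[0,-0.3,1.5],[0,0,0]],[1,[0,0,0],[-0.1,0,0]],[1,[0,0,0],[-0.013,0,0]]])

```text
clock: 13.58
tool_pos: [0.47, -0.1679, 0.1593]
ee_rot: [-1.863, 1.567, -3.035]
ft_force: [-0.2, 0.5, -3.3]
width: 0.628
```

Request:
play_rows(increments=[[1,[2,0,0],[0,0,0]],[1,[2,0,0],[0,0,0]],[1,[1,0,0],[0,0,0]],[1,[0,0,0],[0,0,0]]])

```text
clock: 13.92
tool_pos: [0.4692, -0.1659, 0.1085]
ee_rot: [-2.068, 1.565, 3.04]
ft_force: [-1.3, 0.2, -1.6]
width: 0.629
```

```bash
python3 plan.py .4725 -.1665 .036 22.7; python3 - <<'E'
from ov import *
s=bot.read_state(); im=bot.read_camera('wrist')[:,:,::-1].copy()
cv2.imwrite('pics/w7.png',im)
im=bot.read_camera('scene')[:,:,::-1]
cv2.imwrite('pics/s7.png',cv2.resize(im[70:230,110:310],None,fx=3.5,fy=3.5,interpolation=cv2.INTER_CUBIC))
E
```

```text
t 13.9167 pos [ 0.4692 -0.1659  0.1085] yaw 22.67 q [-0.26  0.16  0.55  1.95 -0.1   1.06  0.73] F [-1.3  0.2 -1.6] w 0.629
shift in current tool axes cm [7.25 0.32 0.2 ]  in final axes [7.25 0.28 0.19] turn [-0.0006 -0.0026  0.0048]
```

View pics/w7.png

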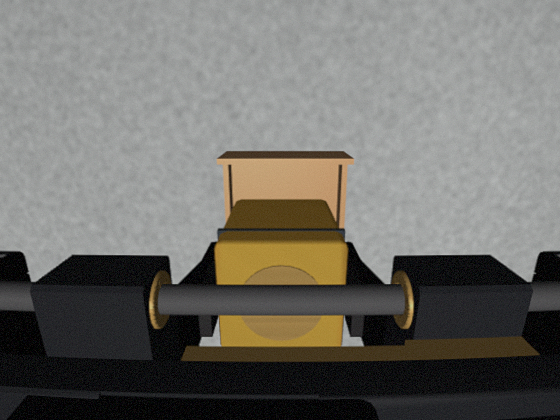

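View pics/s7.png

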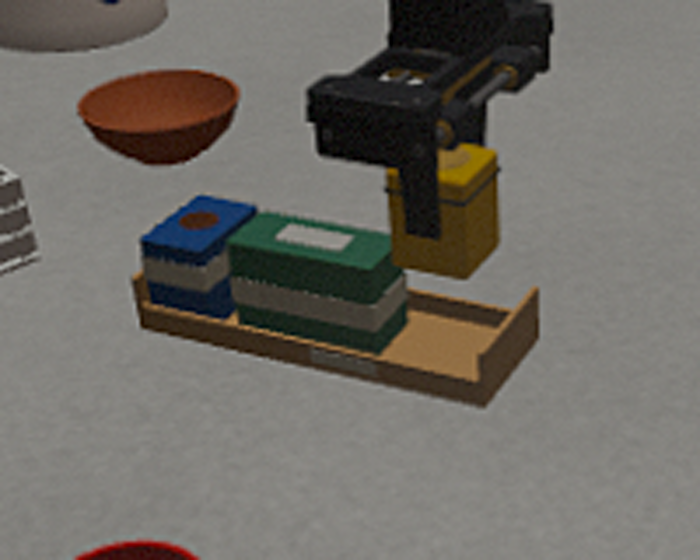

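```bash
python3 - <<'E'
from h import *
c=bot.calibration('wrist');s=bot.read_state();T=wristT(s)
# end wall top edge at z=.042 -> tool coords
M=R.from_euler('xyz',s['ee_rot']).as_matrix()
P=onz(c,[(219,160),(352,160),(219,153),(352,153)],.042,T);print(((P-s['tool_pos'])@M).round(4))
o,d=rays(c,[(216,243),(345,243)],c['mount']);t=(-.039-o[0])/d[:,0];print((o+d*t[:,None]).round(4))
E
```

```text
[[ 0.0694 -0.0425 -0.043 ]
 [ 0.0692  0.0488 -0.043 ]
 [ 0.0694 -0.0423 -0.0478]
 [ 0.0693  0.0485 -0.0478]]
[[-0.039  -0.0256 -0.0269]
 [-0.039   0.0251 -0.0269]]
```

Request:
play_rows(increments=[[1,[1,0.3,0],[0,0,0]],[1,[2,0,0],[0,0,0]],[1,[2,0,0],[0,0,0]],[1,[1,0,0],[0,0,0]],[1,[0.3,0,0],[0,0,0]]])

```text
clock: 14.43
tool_pos: [0.4733, -0.1654, 0.0471]
ee_rot: [-2.072, 1.569, 3.036]
ft_force: [-0.4, 0.3, -2.8]
width: 0.627
```

Request:
play_rows(increments=[[1,[0.2,0,0],[0,0,0]],[1,[0,0,0],[0,0,0]]])

```text
clock: 14.6
tool_pos: [0.4745, -0.1659, 0.047]
ee_rot: [1.023, 1.57, -0.152]
ft_force: [-0.6, 0.7, -1.7]
width: 0.626
```

```bash
python3 plan.py .4725 -.1665 .036 22.7
```

```text
t 14.6 pos [ 0.4745 -0.1659  0.047 ] yaw 22.68 q [-0.23  0.27  0.53  2.   -0.17  0.92  0.79] F [-0.6  0.7 -1.7] w 0.626
shift in current tool axes cm [ 1.1  -0.2  -0.02]  in final axes [ 1.1  -0.2  -0.02] turn [-0.0003  0.0004 -0.0006]
```

Request:
play_rows(increments=[[1,[0.4,-0.2,0],[0,0,0]],[1,[0.4,0,0],[0,0,0]],[1,[0.2,0,0],[0,0,0]],[1,[0.1,0,0],[0,0,0]],[1,[0,0,0],[0,0,0]]])

```text
clock: 15.02
tool_pos: [0.4721, -0.1665, 0.0358]
ee_rot: [3.071, 1.57, 1.896]
ft_force: [-2.8, 0.9, 3.4]
width: 0.63
```

Request:
play_rows(increments=[[1,[0.1,0,0],[0,0,0]],[1,[0,0,0],[0,0,0]]])

```text
clock: 15.18
tool_pos: [0.4721, -0.1665, 0.0357]
ee_rot: [2.927, 1.57, 1.752]
ft_force: [-8.4, 3.2, 19.7]
width: 0.63
```

Contact on the floor; release and rise.

Request:
play_rows(increments=[[-1,[-0.1,0,0],[0,0,0]],[-1,[0,0,0],[0,0,0]],[-1,[0,0,0],[0,0,0]],[-1,[0,0,0],[0,0,0]],[-1,[0,0,0],[0,0,0]]])

```text
clock: 15.6
tool_pos: [0.4722, -0.1666, 0.0354]
ee_rot: [1.274, 1.571, 0.099]
ft_force: [-0.0, 0.1, 0.4]
width: 0.919
```

Request:
play_rows(increments=[[-1,[0,0,0],[0,0,0]],[-1,[-1,0,0],[0,0,0]],[-1,[-3,0,0],[0,0,0]],[-1,[-3,0,0],[0,0,0]],[-1,[-3,0,0],[0,0,0]]])

```text
clock: 16.02
tool_pos: [0.4717, -0.1669, 0.1373]
ee_rot: [-1.419, 1.57, -2.594]
ft_force: [1.1, 0.7, -0.7]
width: 1.0
```

Request:
play_rows(increments=[[-1,[-3,0,0],[0,0,0]],[-1,[-3,0,0],[0,0,0]],[-1,[0,0,3],[0,0,0]],[-1,[0,0,3],[0,0,0]],[-1,[0,0,0],[0,0,0]]])

```text
clock: 16.43
tool_pos: [0.496, -0.2267, 0.197]
ee_rot: [0.253, 1.567, -0.925]
ft_force: [-1.2, -0.0, -0.4]
width: 1.004
```

```bash
python3 - <<'E'
from ov import *
print(bot.read_state()['tool_pos'])
im=bot.read_camera('wrist')[:,:,::-1].copy()
cv2.imwrite('pics/w8.png',im)
im=bot.read_camera('scene')[:,:,::-1]
cv2.imwrite('pics/s8.png',cv2.resize(im,None,fx=1.4,fy=1.4))
cv2.imwrite('pics/s9.png',cv2.resize(im[100:220,130:290],None,fx=4.5,fy=4.5,interpolation=cv2.INTER_CUBIC))
E
```

```text
[ 0.49600795 -0.22672859  0.19703743]
```

View pics/w8.png

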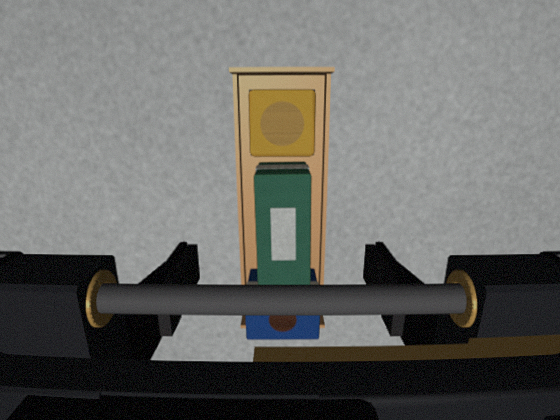

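View pics/s8.png

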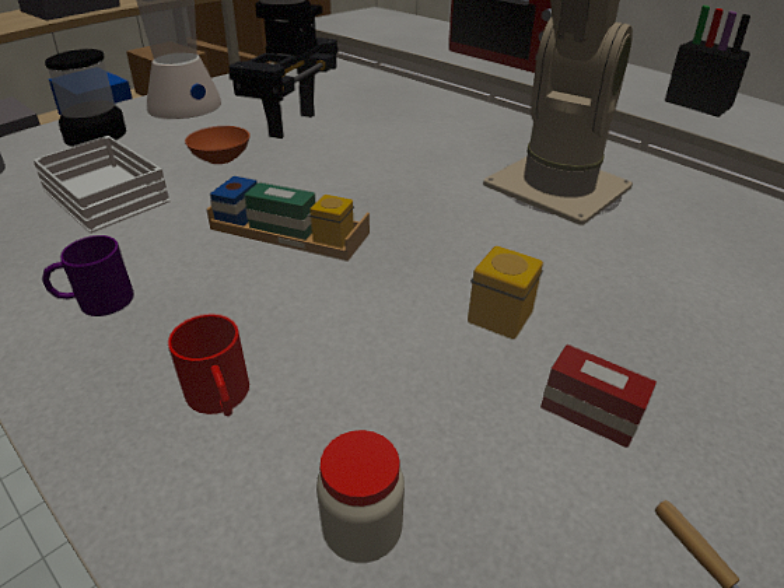

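View pics/s9.png

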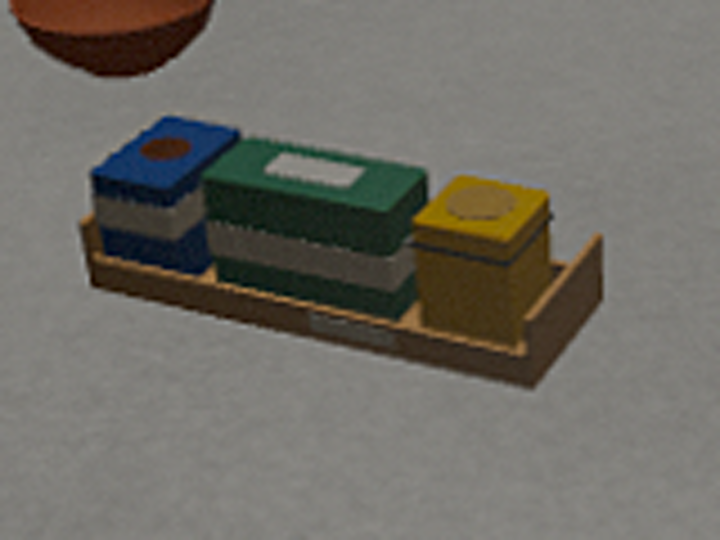

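Both stand flat in the carton with clear gaps, and the gripper is well clear. Handing in.

```bash
python3 -c "
from bench import bot
print(bot.finish_job(),bot.read_state()['clock'])"
```

```text
the job is handed in; nothing more can be done
the job is handed in; nothing more can be done
```

The green tea box and the smaller yellow tin are both in the carton beside the blue coffee box. I placed the green box first, next to the blue one, then the tin behind it by the end wall. I handed the job in at about 16.5 s of the 54 s allowed.

- **Placement:** the last wrist and scene pictures show both standing flat on the carton floor, with gaps to the blue box, to each other and to the walls.
- **Contact and forces:** both were lowered until they touched the carton floor. The highest upward force I saw was about 20 N at the wrist.
- **Left alone:** the red tea box and the larger tin were not touched. The gripper was open and about 12 cm above the packed items at hand-in.
- **One disagreement:** the wrist camera put the carton about 3–5 mm to the side of where the top camera did. I shifted both placements by about 3 mm to allow for it, which the spare room easily covered.

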